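# Find the bush that is bored through and fit it to the sample lift

### The job

Two of the three bushes in the dark nest were bored only half-way and the black liners hide it. Try the plug gauge in them, gently, to find the one it enters right up to its shoulder, then stand the gauge back in its block. Slide that bush fully down onto the bare guide post of the sample lift and let go, leaving the other two bushes in their seats.

Things in the scene. Friction and masses are not known exactly. Their poses are not given: they have to be found in the camera images.
- bush_1: Bronze flanged bush with a black plastic liner, flange down in the left (+y) seat of the nest. Origin: centre of its underside, z up. Height 46 mm; flange 44 mm across, 4 mm thick; body above it 34 mm across (grip it there, from above). 0.16 kg. Opening at the top 18 mm, the liner's bore just below it 16 mm. Over 20 N pressed down on any bush crushes its liner.
- bush_2: Middle bush, the same outside as bush_1. One of the three (it varies) is bored 16 mm right through; in the other two the bore narrows inside to an 11 mm pilot hole from 22 mm below the top, and the gauge pin stops dead on that step, its tip 24 mm above the bush's underside.
- bush_3: Right (-y) bush, the same outside as bush_1. A liner has a little side play in its bush and a bush 1.5 mm in its seat, so a bore is only roughly where the bush is measured and gives way sideways to the pin. The underside's opening is 17 mm, the good one's bore above it 16 mm, bevelled.
- nest: Fixed dark plastic strip, 64 x 204 x 11 mm (its own x, y, z), with three round seats of 47 mm diameter, 5 mm deep (seat floor 6 mm above the bench), in a row along its y axis at y = +65, 0 and -65 mm, one for each bush. Origin: centre of its underside.
- gauge: Plug gauge standing pin down in the gauge block. Origin: centre of the pin's tip face; z runs up the gauge. Steel pin 15 mm across, 44 mm long, first 2.5 mm tapered to 11 mm; shoulder disc 28 mm across, z 44 to 50 mm; aluminium hexagonal handle 22 mm across flats, z 50 to 105 mm, one pair of flats facing its own +y and -y. 0.16 kg.
- gauge_tip (a point): Centre of the gauge pin's tip face (the same point as the gauge's origin). Pin home in a bush (shoulder on the rim): this point is 2 mm above the bush's underside.
- gauge_block: Fixed aluminium block, 60 x 60 x 52 mm, origin at the centre of its underside. One vertical hole in the middle of its top, 18 mm across with a 2 mm bevel, 49 mm deep. The gauge stands in it with its shoulder on the block's top (gauge origin 8 mm above the block's).
- lift_base: Fixed base of the sample lift: grey plate 70 x 140 x 10 mm (own x, y, z), origin at the centre of its underside, two upright steel posts at y = +36 and -36 mm; the one at +36 already wears its bush (fixed), the other is bare. Posts are 15 mm across and rise 40 mm (top 4 mm tapered to 11 mm) from a round shoulder 48 mm across, top 20 mm above the bench. Over 20 N on the base strains it.
- post_seat (a point): Centre of the top face of the shoulder of the bare post, on the post's axis: a seated bush has the centre of its underside here.
Things that resemble listed ones, but are neither listed nor needed, are in the scene too. What is shaped like the gauge but orange or yellow is not meant.

How it is judged (in metres and radians):
On the way, in this order (a step that is already met when the one before it is completed fails the run):
1. the gauge pin is in a bush that stands in the nest, right up to its shoulder (within 8 mm) (((horizontal distance between gauge_tip and bush_1 below 0.004 m and z of gauge_tip in the frame of bush_1 between -0.002 and 0.01 m and angle between the z axis of gauge and the z axis of bush_1, either way round below 0.1 rad and distance between bush_1 and nest below 0.08 m) or (horizontal distance between gauge_tip and bush_2 below 0.004 m and z of gauge_tip in the frame of bush_2 between -0.002 and 0.01 m and angle between the z axis of gauge and the z axis of bush_2, either way round below 0.1 rad and distance between bush_2 and nest below 0.08 m) or (horizontal distance between gauge_tip and bush_3 below 0.004 m and z of gauge_tip in the frame of bush_3 between -0.002 and 0.01 m and angle between the z axis of gauge and the z axis of bush_3, either way round below 0.1 rad and distance between bush_3 and nest below 0.08 m))), for 0.1 s.
2. the gauge stands in the hole of its block again, shoulder on the block (within 3 mm) (horizontal distance between gauge and gauge_block below 0.004 m and z of gauge in the frame of gauge_block below 0.011 m and angle between gauge's own z axis and vertical below 0.08 rad and contact force between the fingers and gauge below 0.2 N), for 0.1 s.
At the end, for the whole second after the job is handed in: One bush stands upright on the bare post, its underside within 3 mm of the shoulder and of the post's axis; the other two bushes are upright within 6 mm of where they started; the gauge stands upright in its block, within 3 mm of fully down and 4 mm of the hole's centre; all released and at rest ((((horizontal distance between bush_1 and post_seat below 0.003 m and z of bush_1 in the frame of post_seat below 0.003 m and angle between bush_1's own z axis and vertical below 0.08 rad) and (distance of bush_2 from where it was at the start of the episode below 0.006 m and angle between bush_2's own z axis and vertical below 0.08 rad) and (distance of bush_3 from where it was at the start of the episode below 0.006 m and angle between bush_3's own z axis and vertical below 0.08 rad)) or ((horizontal distance between bush_2 and post_seat below 0.003 m and z of bush_2 in the frame of post_seat below 0.003 m and angle between bush_2's own z axis and vertical below 0.08 rad) and (distance of bush_1 from where it was at the start of the episode below 0.006 m and angle between bush_1's own z axis and vertical below 0.08 rad) and (distance of bush_3 from where it was at the start of the episode below 0.006 m and angle between bush_3's own z axis and vertical below 0.08 rad)) or ((horizontal distance between bush_3 and post_seat below 0.003 m and z of bush_3 in the frame of post_seat below 0.003 m and angle between bush_3's own z axis and vertical below 0.08 rad) and (distance of bush_1 from where it was at the start of the episode below 0.006 m and angle between bush_1's own z axis and vertical below 0.08 rad) and (distance of bush_2 from where it was at the start of the episode below 0.006 m and angle between bush_2's own z axis and vertical below 0.08 rad))) and horizontal distance between gauge and gauge_block below 0.004 m and z of gauge in the frame of gauge_block below 0.011 m and angle between gauge's own z axis and vertical below 0.08 rad and linear speed of each of bush_1, bush_2, bush_3, gauge below 0.02 m/s); the robot touches nothing.
It fails at once if a bush in the nest is pressed down with more than 20 N (contact force between any of bush_1, bush_2, bush_3 and nest above 20 N).
It fails at once if the lift base is loaded with more than 20 N (contact force between lift_base and anything else above 20 N).
It also fails if it takes over 72 s, if anything falls off the work surface, if the arm or the gripper's body presses on something with over 40 N, if the wrist force passes 120 N, or if a joint passes its speed limit or range.

### The arm

A 6-joint arm with a two-finger parallel gripper is mounted at the origin on a cart in front of the work surface, level with it; the furniture and walls round the work are solid. World frame = base frame: x ahead of the robot, y to its left, z up, the work surface at z = 0. Lengths are in mm, angles in rad, forces in N, time in s.
With the tool pointing down it reaches from about 400 to 925 mm from the base axis. Payload 3.4 kg.
Tool frame: the origin (TCP) lies midway between the tips of the shut fingers; the grasp point (between the pads) lies 19 mm behind it; z points along the fingers, y is the line along which they close (so a half turn about z gives the same grasp; the last joint's range is limited). The gripper opens to 85 mm and grips with 20 to 120 N. Pads are 22 mm wide; open, the fingers measure 114 mm over their backs; the gripper's body (76 mm by 85 mm) begins 54 mm behind the grasp point. The pads swing forward as they close: fully open they stand 13 mm farther back than shut.
Start: joints at [-1.313, 0.307, 1.506, -0, 1.328, -0.073], TCP at [186.736, -543.839, 231.305] pointing down, gripper open.
Joint ranges: [-3.12, 3.12], [-1.05, 2.28], [0.14, 2.33], [-1.42, 4.57], [0.1, 2.73], [-2.68, 2.68]. Speed limits (rad/s): [2.57, 2.57, 3.14, 3.14, 3.14, 3.14].

### API

Orientations are given as a unit quaternion [x, y, z, w].
In Python, from cell import env gives the robot as it stands.
- The arm moves only by the shell command python3 -m jog 'ROWS' [FORCE]. ROWS is a JSON object of lists of equal length, an entry for each row: "translation": the shift along the tool's x, y, z in cm, a list of three; "roll": the turn about the tool's z in degrees; "fingers": the closure, from 0 (fully open) to 1 (shut). A call has 1 to 8 rows; each row is the pose to reach, as a shift and turn from the pose commanded when the call began, along the tool's axes at that moment; what a row does not reach only later rows make up. A row lasts 1/12 s, in which the tool goes at most 41.7 mm and 7.16 degrees, less where a joint would pass 70% of its speed; a pose out of reach is approached as far as the arm can. A call with a gripper value outside its range is refused whole. The fingers move at their own pace and stop on an object; FORCE is the grip in N (left out, the last holds). Time passes only in rows, so rows that repeat a pose let the fingers close. It gives the time, the measured TCP pose, the force, the opening and the grip force at its end, in the units of the state.
- env.observe(): the state, without advancing time (a new reading comes with each control period).
- env.capture(name): name is "side" or "top" or "wrist"; returns a dict with "img" (420x560x3 uint8, red, green, blue), "fovy" (degrees; the focal length in pixels is half the picture's height over the tangent of half this angle, whatever the lens; pixels are square), "cx", "cy" (the principal point, pixels), "view" (4x4, takes a point from world to camera coordinates); the wrist camera has in their place "hand_eye" (4x4, takes a point from camera to tool coordinates, whose origin is the TCP and whose axes are the flange's). Camera axes: x right, y up, looking along -z (the intrinsics and any distortion apply to the point x, -y, -z); pixel columns grow to the right and rows downward; lengths in mm; the calibration is good to about 2 mm. A picture is of the moment at which its call begins: read the wrist's pose just before it. There is no depth.
- env.close_job(): hands the job in; it is judged then, once.
The state is a dict: "clock": time; "q": joint angles; "joint_velocities": joint speeds; "effort": joint torques, N m; "tool_pos": TCP position; "eef_rot": TCP orientation; "force": force on the tool from outside, world axes, zero at the start; "wrist_torque": the same for the moment, N m; "grip_width": opening from 0.0 (shut) to 1.0 (fully open); "gripper_force": force on a finger pad.
Only numpy, scipy, OpenCV 4.12 (cv2) and the standard library are available. Lean on these libraries where they do the work, as an engineer would, in place of code of your own. Each camera call takes 0.05 s, during which the arm holds its last target. There are 200 camera calls.

## Working session

There is one attempt and no reset: what is moved stays moved. The work goes in short steps, Python scripts to look and compute and a shell command to move; the robot and the scene stay as the last step left them, time stands still between calls to the robot, and variables do not carry over. Pictures are saved under pics/ and viewed, at most 10 in all, crops included, and the job is handed in when it is done.

```bash
ls; mkdir -p pics; python3 - <<'E'
from cell import env
import cv2,json
s=env.observe();print(s)
for n in("side","top"):
    c=env.capture(n);cv2.imwrite(f"pics/{n}0.png",c["img"][:,:,::-1]);print(n,{k:(v.tolist() if hasattr(v,'tolist') else v) for k,v in c.items() if k!="img"})
E
```

```text
pics
{'clock': 0.0, 'q': array([-1.31347791e+00,  3.07553991e-01,  1.50770369e+00, -3.01265519e-05,
        1.32841099e+00, -7.35063211e-02]), 'joint_velocities': array([ 0.00042033, -0.00096085, -0.00034768,  0.00169254, -0.00186262,
       -0.00045525]), 'effort': array([ 6.35723427e-04, -4.57550383e+01, -2.51917344e+01,  1.06011041e-04,
        1.35362454e-02, -2.81395387e-05]), 'tool_pos': array([ 186.55228506, -543.13357344,  230.38051518]), 'eef_rot': array([ 9.86349410e-01,  1.64662578e-01, -1.09822614e-04, -1.03228719e-03]), 'force': array([-0.46089456, -0.80630485,  0.19237836]), 'wrist_torque': array([ 0.03409083, -0.00763834, -0.035113  ]), 'gripper_force': 0.0, 'grip_width': 0.9946885021670059}
side {'fovy': 50.813587878898296, 'cx': 279.38789619117466, 'cy': 209.4450930121061, 'view': [[-0.9972004624174089, 0.07287215621396448, -0.01675967193095699, 491.24338589968306], [-0.04560187539878416, -0.41504789272169956, 0.9086559941514667, -105.6120785253114], [0.059259655032910176, 0.9068764500173131, 0.41720905753515986, -700.3510430487752], [0.0, 0.0, 0.0, 1.0]]}
top {'fovy': 44.75953260291878, 'cx': 278.9475542997375, 'cy': 213.03642787425588, 'view': [[0.011809689852047035, -0.9999094140368094, 0.006457162392456785, -182.17963205442032], [0.9915939743707006, 0.01254310118730471, 0.1287791155596406, -495.63419595496697], [-0.12884844282069025, 0.004882041905712949, 0.9916522800102433, -862.1241957762674], [0.0, 0.0, 0.0, 1.0]]}
```

View pics/side0.png

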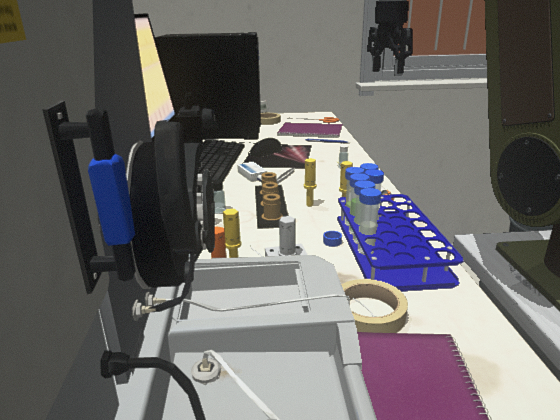

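View pics/top0.png

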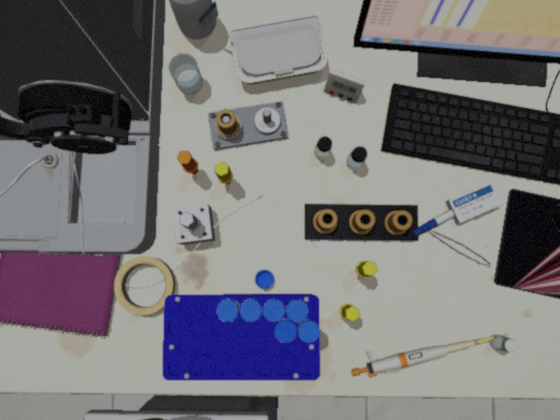

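The top view shows the following:
- The nest is at about (362,222), with bushes at (325,221), (362,221) and (398,221).
- The grey gauge in its block is at (187,218) / (193,224). The look-alikes are orange at (188,160) and yellow at (224,173), (367,269) and (349,313). Only the grey/aluminium one fits the description, because it stands in the aluminium block.
- The lift base is at (248,126). Its worn post is on the left at (227,122) and the bare one at (267,119).

```bash
cat > h.py <<'E'
import numpy as np,cv2
from scipy.spatial.transform import Rotation as R
from cell import env
def cam(name):
    s=env.observe();c=env.capture(name)
    f=210/np.tan(np.radians(c["fovy"])/2)
    if "view" in c: M=np.linalg.inv(np.array(c["view"]))
    else:
        T=np.eye(4);T[:3,:3]=R.from_quat(s["eef_rot"]).as_matrix();T[:3,3]=s["tool_pos"]
        M=T@np.array(c["hand_eye"])
    return dict(img=c["img"],f=f,cx=c["cx"],cy=c["cy"],M=M,extra={k:c[k] for k in c if k not in("img","view","fovy","cx","cy")})
def ray(c,u,v):
    d=np.array([(u-c["cx"])/c["f"],-(v-c["cy"])/c["f"],-1]);d=c["M"][:3,:3]@d
    return c["M"][:3,3],d/np.linalg.norm(d)
def plane(c,u,v,z):
    o,d=ray(c,u,v);return o+d*(z-o[2])/d[2]
def proj(c,p):
    q=np.linalg.inv(c["M"])@np.r_[p,1];return c["cx"]-c["f"]*q[0]/q[2],c["cy"]+c["f"]*q[1]/q[2]
def tri(rs):
    A=np.zeros((3,3));b=np.zeros(3)
    for o,d in rs:
        P=np.eye(3)-np.outer(d,d);A+=P;b+=P@o
    x=np.linalg.solve(A,b);return x,[np.linalg.norm((np.eye(3)-np.outer(d,d))@(x-o)) for o,d in rs]
def save(c,n,crop=None,k=1):
    i=c["img"][:,:,::-1]
    if crop: x0,y0,x1,y1=crop;i=i[y0:y1,x0:x1]
    cv2.imwrite(f"pics/{n}.png",cv2.resize(np.ascontiguousarray(i),None,fx=k,fy=k,interpolation=cv2.INTER_CUBIC))
E
python3 - <<'E'
from h import *
np.set_printoptions(precision=1,suppress=True)
t=cam("top");s=cam("side")
for n,u,v,z in[("b1",325,218,52),("b2",362,218,52),("b3",398,218,52),("gtop",186,217,113),("post",267,116,60),("worn",227,116,66),("block",193,224,52),("lift",248,126,10)]:
    p=plane(t,u,v,z);print(n,p,"side px",proj(s,p))
w=cam("wrist");print(w["f"],w["cx"],w["cy"],w["extra"],w["M"])
print(t["M"][:3,3],s["M"][:3,3])
save(w,"w0")
E
```

```text
b1 [ 487.7 -255.1   52. ] side px (np.float64(272.07370483252026), np.float64(196.76500717714993))
b2 [ 488.5 -318.6   52. ] side px (np.float64(269.96650023903214), np.float64(185.14218655593453))
b3 [ 489.3 -380.5   52. ] side px (np.float64(268.148718995293), np.float64(175.11575372170415))
gtop [479.1 -27.8 113. ] side px (np.float64(285.8593692443251), np.float64(218.44838523140947))
post [ 664.6 -153.1   60. ] side px (np.float64(174.61008945059137), np.float64(219.62543914106078))
worn [661.6 -84.1  66. ] side px (np.float64(169.91489885186272), np.float64(234.92946648216991))
block [474.6 -29.3  52. ] side px (np.float64(289.18953429174053), np.float64(253.73728182645908))
lift [ 661.5 -117.4   10. ] side px (np.float64(176.83570889531796), np.float64(254.5956389099045))
306.3950791376034 281.48759973125954 212.9755251068759 {'hand_eye': array([[  -0. ,    1. ,    0.3,   69.7],
       [   1. ,    0. ,   -0. ,   -0.2],
       [  -0. ,    0.3,   -1. , -142.1],
       [   0. ,    0. ,    0. ,    1. ]])} [[   0.3    0.9    0.3  252.5]
 [  -0.9    0.3    0.1 -520.8]
 [  -0.    -0.3    1.   372.9]
 [   0.     0.     0.     1. ]]
[ 382.5 -171.7  919.9] [526.6 555.5 396.4]
```

```bash
cat >> h.py <<'E'
def delta(p,yaw=None):
    s=env.observe();r=R.from_quat(s["eef_rot"]);M=r.as_matrix()
    a=np.degrees(np.arctan2(M[1,0],M[0,0]))
    d=M.T@(np.array(p)-s["tool_pos"])/10
    print("t",round(s["clock"],2),"pos",s["tool_pos"].round(1),"yaw",a.round(2),"tilt",np.degrees(np.arccos(-M[2,2])).round(2),"F",s["force"].round(2),"shift cm",d.round(2),"roll",None if yaw is None else round((a-yaw+180)%360-180,2))
E
python3 - <<'E'
from h import *
delta([488,-318,230],90)
E
```

```text
t 0.25 pos [ 186.6 -543.5  230.8] yaw 18.96 tilt 0.06 F [-0.41  0.33 -0.16] shift cm [ 35.83 -11.54   0.1 ] roll -71.04
```

View pics/w0.png

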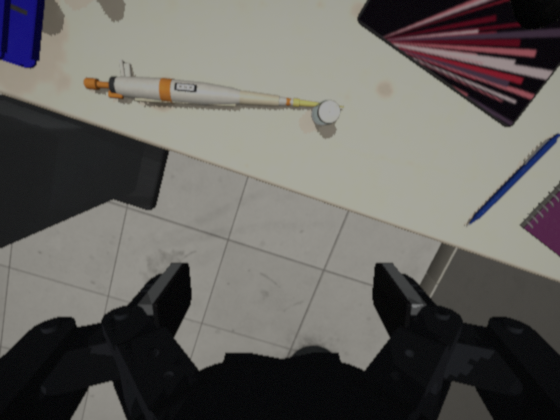

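```bash
python3 -m jog '{"translation":[[4,-1.2,0],[8,-2.5,0],[12,-3.8,0],[16,-5.1,0],[20,-6.4,0],[24,-7.7,0],[28,-9,0],[32,-10.3,0]],"roll":[-7,-14,-21,-28,-35,-42,-49,-56],"fingers":[0,0,0,0,0,0,0,0]}'; python3 - <<'E'
from h import *
delta([488,-318,230],90)
E
```

```text
clock: 0.92
tool_pos: [454.9, -342.7, 231.4]
eef_rot: [0.792, 0.611, -0.0, 0.0]
force: [0.8, -0.5, 1.0]
grip_width: 1.0
gripper_force: 0.0
t 0.92 pos [ 454.9 -342.7  231.4] yaw 75.29 tilt 0.01 F [ 0.77 -0.5   1.  ] shift cm [3.23 2.57 0.14] roll -14.71
```

```bash
python3 -m jog '{"translation":[[1.5,1.3,0],[3.2,2.6,0],[3.2,2.6,0],[3.2,2.6,0]],"roll":[-7,-14.7,-14.7,-14.7],"fingers":[0,0,0,0]}' >/dev/null; python3 - <<'E'
from h import *
import pickle
delta([488,-28,230],90)
c=cam("wrist");save(c,"w1");pickle.dump(c,open("w1.pkl","wb"))
E
python3 -m jog '{"translation":[[4.1,0,0],[8.2,0,0],[12.3,0,0],[16.4,0,0],[20.5,0,0],[24.6,0,0],[28,0,0],[28,0,0]],"roll":[0,0,0,0,0,0,0,0],"fingers":[0,0,0,0,0,0,0,0]}' >/dev/null;python3 -m jog '{"translation":[[0,0,0],[0,0,0]],"roll":[0,0],"fingers":[0,0]}';  python3 - <<'E'
from h import *
import pickle
delta([480,-28,230],90)
c=cam("wrist");save(c,"w2");pickle.dump(c,open("w2.pkl","wb"))
E
```

```text
t 1.25 pos [ 487.7 -319.2  231. ] yaw 89.73 tilt 0.04 F [-0.34 -0.79  0.3 ] shift cm [29.12 -0.11  0.1 ] roll -0.27
clock: 2.13
tool_pos: [488.5, -41.3, 231.5]
eef_rot: [0.71, 0.704, -0.0, 0.0]
force: [-0.1, -0.4, -0.2]
grip_width: 0.999
gripper_force: 0.0
t 2.13 pos [488.5 -41.3 231.5] yaw 89.58 tilt 0.07 F [-0.14 -0.36 -0.23] shift cm [ 1.32 -0.86  0.14] roll -0.42
```

View pics/w1.png

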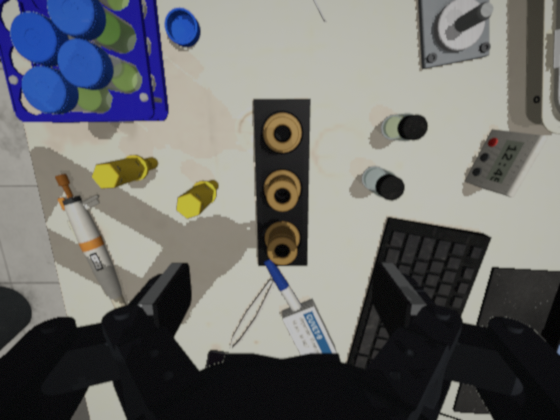

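View pics/w2.png

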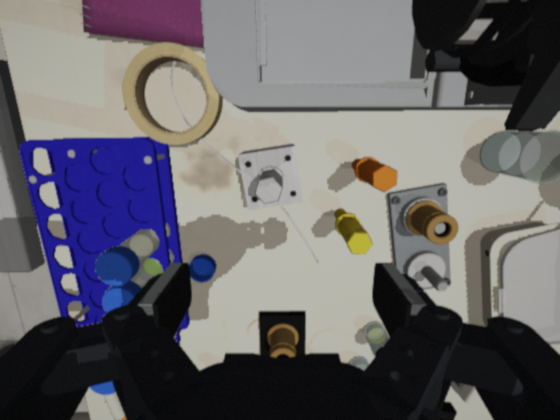

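```bash
python3 -m jog '{"translation":[[-3,-0.4,1],[-6,-0.8,3],[-6,-0.8,3],[-6,-0.8,3]],"roll":[-0.4,-0.4,-0.4,-0.4],"fingers":[0,0,0,0]}' >/dev/null;  python3 - <<'E'
from h import *
import pickle
np.set_printoptions(precision=1,suppress=True)
delta([480,-28,230],90)
c=cam("wrist");pickle.dump(c,open("w3.pkl","wb"))
w2=pickle.load(open("w2.pkl","rb"))
for w in(w2,c): print(proj(w,[479,-28,113]))
a=cv2.resize(w2["img"][130:230,220:320],None,fx=4,fy=4,interpolation=cv2.INTER_CUBIC)
u,v=[int(x) for x in proj(c,[479,-28,113])]
print(u,v);u0,v0=u-50,max(v-50,0)
b=cv2.resize(c["img"][v0:v0+100,u0:u0+100],None,fx=4,fy=4,interpolation=cv2.INTER_CUBIC)
print(u0,v0);cv2.imwrite("pics/g1.png",np.hstack([a,b])[:,:,::-1])
E
```

```text
t 2.52 pos [ 479.2 -102.7  200.2] yaw 89.7 tilt 0.16 F [-0.7 -0.2  0.1] shift cm [ 7.5  0.  -3. ] roll -0.3
(np.float64(270.08919679419034), np.float64(193.02427538257413))
(np.float64(280.68422872999776), np.float64(118.3658591936714))
280 118
230 68
```

View pics/g1.png

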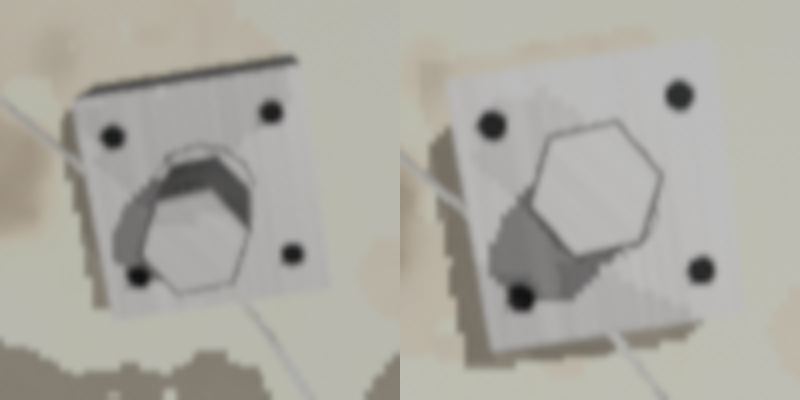

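The right-hand crop shows a plain aluminium hexagonal handle in a silver block with four screws, centred at full pixel (279,115). It is not orange or yellow, so this is the gauge. The hex edges run at about 11° (mod 60), so I'll grip at yaw ≈71.

```bash
python3 - <<'E'
from h import *
import pickle
np.set_printoptions(precision=1,suppress=True)
w1,w2,w3=[pickle.load(open(f"w{i}.pkl","rb")) for i in(1,2,3)]
def full(pts,u0,v0): p=np.array(pts,float);return (p+.5)/4-.5+[u0,v0]
h3=full([(150,137),(217,121),(262,178),(241,241),(176,257),(132,196)],230,68)
h2=full([(163,202),(210,188),(248,230),(233,287),(180,295),(145,250)],220,130)
x,e=tri([ray(w2,*h2.mean(0)),ray(w3,*h3.mean(0))]);print("gauge top tri",x,e)
s3=full([(93,125),(280,95),(302,270),(121,297)],230,68);s2=full([(112,138),(271,112),(292,254),(138,276)],220,130)
xs,e=tri([ray(w2,*s2.mean(0)),ray(w3,*s3.mean(0))]);print("block top",xs,e)
P=np.array([plane(w3,*q,x[2]) for q in h3])[:,:2]
a=[np.degrees(np.arctan2(*(P[(i+1)%6]-P[i])[::-1]))%60 for i in range(6)];print(a,np.linalg.norm(np.roll(P,-1,0)-P,axis=1))
print("at 113:",plane(w3,*h3.mean(0),113),plane(w2,*h2.mean(0),113),"scr@52",plane(w3,*s3.mean(0),52),plane(w2,*s2.mean(0),52))
# bushes: bronze mask in w1
hsv=cv2.cvtColor(w1["img"],cv2.COLOR_RGB2HSV);m=cv2.inRange(hsv,(8,80,60),(25,255,255))
n,l,st,cen=cv2.connectedComponentsWithStats(m)
for s,c in zip(st[1:],cen[1:]):
    if s[4]>100: print(s,c)
delta([x[0],x[1],200],71)
E
```

```text
gauge top tri [477.7 -25.5 112.6] [np.float64(0.13395449905383153), np.float64(0.13395449905384296)]
block top [477.4 -25.3  52.8] [np.float64(0.12110389436619594), np.float64(0.12110389436615414)]
[np.float64(12.327864786518935), np.float64(9.804144965570636), np.float64(10.991948797318386), np.float64(13.056116066690151), np.float64(6.154915417795053), np.float64(11.084557671197516)] [12.1 12.5 11.4 12.1 13.1 10.5]
at 113: [477.6 -25.5 113. ] [477.9 -25.4 113. ] scr@52 [477.6 -25.3  52. ] [477.3 -25.4  52. ]
[ 263  112   39   41 1036] [282.2 131.6]
[102 155  56  33 809] [130.7 168.5]
[ 264  170   37   42 1054] [282.1 189.1]
[ 55 174  18  25 226] [ 64.  184.1]
[180 181  33  33 397] [201.1 194.2]
[265 221  35  44 829] [282.7 243.5]
[ 79 235  25  17 231] [ 91.4 244. ]
t 2.57 pos [ 479.9 -101.8  200.9] yaw 89.78 tilt 0.08 F [ 0.5 -0.4  0.3] shift cm [ 7.6 -0.2  0.1] roll 18.78
```

```bash
python3 -m jog '{"translation":[[3.8,-0.1,0],[7.6,-0.2,0],[7.6,-0.2,2],[7.6,-0.2,5],[7.6,-0.2,5],[7.6,-0.2,5]],"roll":[6.5,13,18.8,18.8,18.8,18.8],"fingers":[0,0,0,0,0,0]}' >/dev/null;  python3 - <<'E'
from h import *
delta([477.7,-25.5,68],71)
E
```

```text
t 3.07 pos [477.4 -23.5 150.9] yaw 71.3 tilt 0.18 F [ 0.22  0.13 -0.28] shift cm [-0.17  0.12  8.29] roll 0.3
```

```bash
python3 -m jog '{"translation":[[-0.2,0.1,3.5],[-0.2,0.1,7],[-0.2,0.1,8.3],[-0.2,0.1,8.3],[-0.2,0.1,8.3]],"roll":[0.3,0.3,0.3,0.3,0.3],"fingers":[0,0,0,0,0]}' >/dev/null;  python3 -m jog '{"translation":[[0,0,0],[0,0,0],[0,0,0],[0,0,0],[0,0,0],[0,0,0],[0,0,0],[0,0,0]],"roll":[0,0,0,0,0,0,0,0],"fingers":[1,1,1,1,1,1,1,1]}' 50; python3 - <<'E'
from h import *
delta([477.7,-25.5,68],71)
E
```

```text
clock: 4.15
tool_pos: [478.6, -26.2, 68.7]
eef_rot: [0.814, 0.58, 0.0, 0.0]
force: [-1.2, 0.8, 5.2]
grip_width: 0.253
gripper_force: 52.1
t 4.15 pos [478.6 -26.2  68.7] yaw 70.96 tilt 0.01 F [-1.25  0.78  5.2 ] shift cm [ 0.03 -0.1   0.07] roll -0.04
```

```bash
python3 -m jog '{"translation":[[0,0,-1],[0,0,-3],[0,0,-6],[0,0,-9],[0,0,-9]],"roll":[0,0,0,0,0],"fingers":[1,1,1,1,1]}' ;  python3 - <<'E'
from h import *
import pickle
np.set_printoptions(precision=1,suppress=True)
w1=pickle.load(open("w1.pkl","rb"));t=cam("top");pickle.dump(t,open("t1.pkl","wb"))
w4=cam("wrist");pickle.dump(w4,open("w4.pkl","wb"))
def holes(c,guess,r):
    out=[]
    g=cv2.cvtColor(c["img"],cv2.COLOR_RGB2GRAY)
    K=4
    for u,v in guess:
        u0,v0=int(u)-r,int(v)-r
        s=cv2.resize(g[v0:v0+2*r,u0:u0+2*r],None,fx=K,fy=K,interpolation=cv2.INTER_CUBIC)
        m=(s<55).astype(np.uint8)
        n,l,st,ce=cv2.connectedComponentsWithStats(m)
        i=min((i for i in range(1,n) if st[i][4]>60),key=lambda i:np.hypot(*(ce[i]-r*K)))
        out.append(((ce[i]+.5)/K-.5+[u0,v0], st[i][2:4]/K))
    return out
a=holes(w1,[(283,132),(283,192),(283,247)],13);b=holes(t,[(325,218),(362,218),(398,218)],9)
for (p,s),(q,z) in zip(a,b):
    x,e=tri([ray(w1,*p),ray(t,*q)]);print(p,s,q,z,x,e[0],plane(w1,*p,52),plane(t,*q,52))
delta([488,-255,160])
E
```

```text
clock: 4.57
tool_pos: [482.4, -26.7, 163.0]
eef_rot: [0.814, 0.58, 0.004, 0.003]
force: [1.2, -0.6, -1.7]
grip_width: 0.246
gripper_force: 51.4
[282.  133.3] [17.  17.2] [327.1 218.2] [9.2 9.2] [ 488.1 -258.    50.6] 1.0004999513557857 [ 488.7 -257.1   52. ] [ 487.4 -258.7   52. ]
[281.9 195.5] [16. 15.] [364.8 218.8] [9.2 9.2] [ 488.6 -325.4   38. ] 0.5870891384613084 [ 488.4 -321.7   52. ] [ 487.1 -323.5   52. ]
[281.6 250.2] [16.2 14.2] [402.1 219.6] [9.  9.2] [ 487.8 -390.2   39.9] 0.3059784769748714 [ 487.6 -384.9   52. ] [ 486.6 -387.4   52. ]
t 4.67 pos [479.4 -26.3 159. ] yaw 70.96 tilt 0.15 F [-0.7  0.5 -2.1] shift cm [-21.3   8.3  -0.1] roll None
```

```bash
python3 -m jog '{"translation":[[-3,0.9,0],[-6.5,2,0],[-10,3,0],[-13.5,4.1,0],[-17,5.2,0],[-20.5,6.2,0],[-24,7.3,0],[-27.5,8.4,0]],"roll":[0,0,0,0,0,0,0,0],"fingers":[1,1,1,1,1,1,1,1]}' >/dev/null; python3 -m jog '{"translation":[[-3,0.9,0],[-6.5,2,0],[-10,3.1,0],[-10,3.1,0],[-10,3.1,0],[-10,3.1,0]],"roll":[0,0,0,0,0,0],"fingers":[1,1,1,1,1,1]}';  python3 - <<'E'
from h import *
import pickle
np.set_printoptions(precision=1,suppress=True)
delta([488,-255,160])
w5=cam("wrist");pickle.dump(w5,open("w5.pkl","wb"))
save(w5,"w5")
for y in(-257.5,-322.5,-387.5): print(proj(w5,[488,y,52]))
E
```

```text
clock: 5.83
tool_pos: [463.6, -416.9, 155.7]
eef_rot: [0.815, 0.58, -0.0, -0.003]
force: [0.0, 0.7, -2.2]
grip_width: 0.253
gripper_force: 51.2
t 5.83 pos [ 463.6 -416.9  155.7] yaw 70.9 tilt 0.32 F [ 0.   0.7 -2.2] shift cm [16.1 -3.  -0.4] roll None
(np.float64(240.0012543078261), np.float64(-6.996112918881408))
(np.float64(271.45101925255926), np.float64(87.94383855732242))
(np.float64(298.655204860754), np.float64(170.06731598649725))
```

View pics/w5.png

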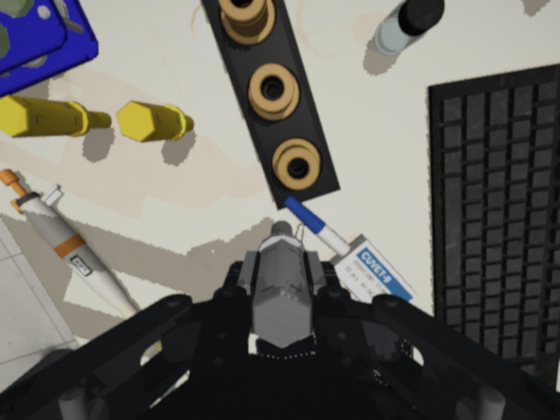

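```bash
python3 - <<'E'
from h import *
import pickle
np.set_printoptions(precision=1,suppress=True)
w1,w5,t=[pickle.load(open(f,"rb")) for f in("w1.pkl","w5.pkl","t1.pkl")]
def fit(c,guess,r,K=4):
    u,v=guess;u0,v0=max(int(u)-r,0),max(int(v)-r,0)
    s=cv2.resize(c["img"][v0:v0+2*r,u0:u0+2*r],None,fx=K,fy=K,interpolation=cv2.INTER_CUBIC)
    m=cv2.inRange(cv2.cvtColor(s,cv2.COLOR_RGB2HSV),(8,70,90),(25,255,255))
    cs,h=cv2.findContours(m,cv2.RETR_CCOMP,cv2.CHAIN_APPROX_NONE)
    out=[]
    for k,hh in zip(cs,h[0]):
        if hh[3]>=0 and cv2.contourArea(k)>80:
            e=cv2.fitEllipse(cv2.convexHull(k));out.append(((np.array(e[0])+.5)/K-.5+[u0,v0],np.array(e[1])/K))
    return min(out,key=lambda o:-o[1][0])
G={"b1":[(w1,(283,132),24)],"b2":[(w1,(283,192),24),(w5,(272,88),28)],"b3":[(w1,(283,245),22),(w5,(297,163),28)]}
for n,L in G.items():
    rs=[]
    for c,g,r in L:
        p,a=fit(c,g,r);rs.append(ray(c,*p));print(n,p,a,plane(c,*p,52))
    if len(rs)>1: print(tri(rs))
# nest corners: black strip in w1 and top
for c,z in((w1,11),(t,11)):
    g=c["img"].max(2); m=(g<50).astype(np.uint8)
    m=cv2.morphologyEx(m,cv2.MORPH_CLOSE,np.ones((5,5)))
    u,v=[int(a) for a in proj(c,[488,-290,11])]
    n,l,st,ce=cv2.connectedComponentsWithStats(m);i=l[v,u];print(i,st[i])
    if i:
        k=cv2.findContours((l==i).astype(np.uint8),cv2.RETR_EXTERNAL,cv2.CHAIN_APPROX_NONE)[0][0]
        rr=cv2.minAreaRect(k);print(rr,plane(c,*rr[0],11), [plane(c,*q,11)[:2] for q in cv2.boxPoints(rr)])
E
```

```text
b1 [282.  133.3] [18.2 18.5] [ 488.7 -257.1   52. ]
b2 [282.  195.5] [16.2 17. ] [ 488.4 -321.7   52. ]
b2 [271.7  87.4] [24.1 25.6] [ 488.3 -322.2   52. ]
(array([ 488.4, -322. ,   50.5]), [np.float64(0.013529204750060237), np.float64(0.013529204750105574)])
b3 [281.4 250. ] [16.4 18.7] [ 487.4 -384.7   52. ]
b3 [297.8 168.1] [22.  22.4] [ 487.8 -385.7   52. ]
(array([ 487.6, -386.2,   48.3]), [np.float64(0.20957766155872068), np.float64(0.20957766155867635)])
6 [ 254  100   55  165 4597]
((281.0, 182.0), (164.0, 54.0), 90.0) [ 487.3 -314.4   11. ] [array([ 457.8, -222. ]), array([ 517.9, -222.3]), array([ 521.6, -421.5]), array([ 451.9, -421.2])]
38 [ 306  205  111   35 2066]
((361.00543212890625, 222.12152099609375), (110.46015930175781, 33.782264709472656), 0.8184553980827332) [ 486.1 -323.7   11. ] [array([ 455.9, -224.2]), array([ 516.9, -224.8]), array([ 516.5, -424.1]), array([ 455.5, -421.8])]
```

```bash
python3 -m jog '{"translation":[[2,0.7,0],[3.7,1.3,1],[3.7,1.3,3],[3.7,1.3,3],[3.7,1.3,3],[3.7,1.3,3]],"roll":[0,0,0,0,0,0],"fingers":[1,1,1,1,1,1]}' >/dev/null;  python3 - <<'E'
from h import *
delta([487.7,-386,119],71)
env.capture("wrist");delta([487.7,-386,119],71)
w=cam("wrist");save(w,"w6");delta([487.7,-386,119],71)
E
```

```text
t 6.38 pos [ 489.3 -386.7  128.6] yaw 71.01 tilt 0.03 F [ 0.39  0.57 -1.65] shift cm [ 0.02 -0.17  0.96] roll 0.01
t 6.43 pos [ 489.6 -387.4  129.1] yaw 70.98 tilt 0.05 F [ 0.28 -0.77 -2.55] shift cm [ 0.08 -0.22  1.01] roll -0.02
t 6.48 pos [ 489.7 -387.8  129.3] yaw 70.96 tilt 0.09 F [-0.09  0.43 -2.08] shift cm [ 0.11 -0.25  1.03] roll -0.04
```

```bash
python3 -m jog '{"translation":[[0.1,-0.2,0.5],[0.1,-0.2,1.2],[0.1,-0.2,1.5],[0.1,-0.2,1.7],[0.1,-0.2,1.7],[0.1,-0.2,1.7]],"roll":[0,0,0,0,0,0],"fingers":[1,1,1,1,1,1]}'; python3 -m jog '{"translation":[[0,0,0.2],[0,0,0.3],[0,0,0.3]],"roll":[0,0,0],"fingers":[1,1,1]}'
```

```text
clock: 6.98
tool_pos: [487.6, -385.9, 111.0]
eef_rot: [0.814, 0.58, -0.0, -0.0]
force: [-0.0, -0.3, -1.4]
grip_width: 0.252
gripper_force: 51.2
clock: 7.23
tool_pos: [487.7, -385.8, 108.1]
eef_rot: [0.814, 0.58, -0.0, -0.0]
force: [0.2, 0.7, -1.7]
grip_width: 0.255
gripper_force: 51.2
```

```bash
python3 -m jog '{"translation":[[0,0,0.2],[0,0,0.4],[0,0,0.5],[0,0,0.5]],"roll":[0,0,0,0],"fingers":[1,1,1,1]}'; python3 -m jog '{"translation":[[0,0,0.2],[0,0,0.4],[0,0,0.6],[0,0,0.6]],"roll":[0,0,0,0],"fingers":[1,1,1,1]}'
```

```text
clock: 7.57
tool_pos: [487.5, -385.7, 102.9]
eef_rot: [0.814, 0.58, -0.0, -0.0]
force: [-0.4, 0.5, -1.7]
grip_width: 0.244
gripper_force: 51.2
clock: 7.9
tool_pos: [487.5, -385.6, 96.8]
eef_rot: [0.814, 0.58, -0.0, -0.0]
force: [0.1, -0.2, -2.1]
grip_width: 0.254
gripper_force: 51.2
```

Tip is now about 36. I'll step gently towards the step at 30.

```bash
python3 -m jog '{"translation":[[0,0,0.1],[0,0,0.2],[0,0,0.3],[0,0,0.3]],"roll":[0,0,0,0],"fingers":[1,1,1,1]}'|grep -E "pos|^force"; for i in 1 2; do :; done; python3 -m jog '{"translation":[[0,0,0.1],[0,0,0.1],[0,0,0.1]],"roll":[0,0,0],"fingers":[1,1,1]}'|grep -E "pos|^force"
```

```text
tool_pos: [487.7, -385.8, 94.1]
force: [-0.0, 0.7, -2.6]
tool_pos: [487.7, -385.9, 93.3]
force: [-0.0, -0.2, -1.7]
```

```bash
python3 -m jog '{"translation":[[0,0,0.1],[0,0,0.1],[0,0,0.1]],"roll":[0,0,0],"fingers":[1,1,1]}'|grep -E "pos|^force"
```

```text
tool_pos: [487.7, -385.8, 92.2]
force: [-0.4, 0.4, -2.0]
```

```bash
python3 -m jog '{"translation":[[0,0,0.1],[0,0,0.1],[0,0,0.1]],"roll":[0,0,0],"fingers":[1,1,1]}'|grep -E "pos|^force"
```

```text
tool_pos: [487.7, -385.8, 91.2]
force: [-0.1, 0.3, -1.6]
```

```bash
python3 -m jog '{"translation":[[0,0,0.1],[0,0,0.1],[0,0,0.1]],"roll":[0,0,0],"fingers":[1,1,1]}'|grep -E "pos|^force"
```

```text
tool_pos: [487.9, -386.0, 90.5]
force: [-0.4, -0.2, 0.0]
```

```bash
python3 -m jog '{"translation":[[0,0,0.1],[0,0,0.1],[0,0,0.1]],"roll":[0,0,0],"fingers":[1,1,1]}'|grep -E "pos|^force"
```

```text
tool_pos: [488.0, -386.1, 89.9]
force: [0.8, 0.7, 1.9]
```

```bash
python3 -m jog '{"translation":[[0,0,0.1],[0,0,0.1],[0,0,0.1]],"roll":[0,0,0],"fingers":[1,1,1]}'|grep -E "pos|^force"
```

```text
tool_pos: [488.1, -386.2, 89.5]
force: [-1.5, 0.1, 7.3]
```

Bush 3 stops dead at the step: tip about 30, force up 9 N. On to bush 2.

```bash
python3 -m jog '{"translation":[[0,0,-1],[0,0,-2.5],[0,0,-3.6],[2,-0.7,-3.6],[4.1,-1.4,-3.6],[6.1,-2,-3.6],[6.1,-2,-3.6],[6.1,-2,-3.6]],"roll":[0,0,0,0,0,0,0,0],"fingers":[1,1,1,1,1,1,1,1]}'|grep -E "pos|^force";python3 -m jog '{"translation":[[0,0,0],[0,0,0]],"roll":[0,0],"fingers":[1,1]}'|grep -E "pos|^force"; python3 -c "
from h import *
delta([488.4,-322,111],71)"
```

```text
tool_pos: [488.7, -320.6, 124.6]
force: [0.5, -0.1, -2.2]
tool_pos: [489.1, -322.6, 124.5]
force: [-0.1, -0.3, -2.4]
t 10.57 pos [ 489.1 -322.6  124.5] yaw 70.94 tilt 0.07 F [-0.14 -0.31 -2.35] shift cm [ 0.04 -0.09  1.35] roll -0.06
```

```bash
python3 -m jog '{"translation":[[0,-0.1,0.6],[0,-0.1,1.1],[0,-0.1,1.3],[0,-0.1,1.5],[0,-0.1,1.6],[0,-0.1,1.6]],"roll":[0,0,0,0,0,0],"fingers":[1,1,1,1,1,1]}'|grep -E "pos|^force"; python3 -m jog '{"translation":[[0,0,0.2],[0,0,0.4],[0,0,0.5],[0,0,0.5]],"roll":[0,0,0,0],"fingers":[1,1,1,1]}'|grep -E "pos|^force"
```

```text
tool_pos: [487.6, -321.4, 107.8]
force: [0.9, 0.3, -1.6]
tool_pos: [487.7, -321.2, 103.1]
force: [-0.7, 0.5, -0.7]
```

```bash
python3 -m jog '{"translation":[[0,0,0.3],[0,0,0.6],[0,0,0.8],[0,0,0.9],[0,0,0.9]],"roll":[0,0,0,0,0],"fingers":[1,1,1,1,1]}'|grep -E "pos|^force"
```

```text
tool_pos: [487.7, -321.3, 93.9]
force: [0.3, 0.0, -1.7]
```

```bash
python3 -m jog '{"translation":[[0,0,0.1],[0,0,0.2],[0,0,0.2]],"roll":[0,0,0],"fingers":[1,1,1]}'|grep -E "pos|^force"
```

```text
tool_pos: [487.8, -321.3, 92.2]
force: [0.5, 0.6, -1.9]
```

```bash
python3 -m jog '{"translation":[[0,0,0.1],[0,0,0.2],[0,0,0.2]],"roll":[0,0,0],"fingers":[1,1,1]}'|grep -E "pos|^force"
```

```text
tool_pos: [488.0, -321.5, 90.4]
force: [0.1, 0.4, 0.0]
```

```bash
python3 -m jog '{"translation":[[0,0,0.1],[0,0,0.1],[0,0,0.1]],"roll":[0,0,0],"fingers":[1,1,1]}'|grep -E "pos|^force"
```

```text
tool_pos: [488.1, -321.6, 89.9]
force: [-0.1, 0.0, 2.9]
```

```bash
python3 -m jog '{"translation":[[0,0,0.1],[0,0,0.1],[0,0,0.1]],"roll":[0,0,0],"fingers":[1,1,1]}'|grep -E "pos|^force"
```

```text
tool_pos: [488.2, -321.7, 89.5]
force: [-1.3, 0.9, 8.5]
```

Bush 2 also stops at the step, so I'll try bush 1 at (488.7,-257.1).

```bash
python3 -m jog '{"translation":[[0,0,-1],[0,0,-2.5],[0,0,-3.6],[2,-0.7,-3.6],[4.1,-1.4,-3.6],[6.1,-2.1,-3.6],[6.1,-2.1,-3.6],[6.1,-2.1,-3.6]],"roll":[0,0,0,0,0,0,0,0],"fingers":[1,1,1,1,1,1,1,1]}'|grep -E "pos|^force";python3 -m jog '{"translation":[[0,0,0],[0,0,0]],"roll":[0,0],"fingers":[1,1]}'|grep -E "pos|^force"; python3 -c "
from h import *
delta([488.7,-257.1,111],71)"
```

```text
tool_pos: [487.7, -255.8, 124.6]
force: [-0.3, -1.4, -1.9]
tool_pos: [488.4, -257.8, 124.5]
force: [0.2, 1.5, -2.4]
t 13.65 pos [ 488.4 -257.8  124.5] yaw 70.94 tilt 0.07 F [ 0.23  1.45 -2.4 ] shift cm [0.08 0.01 1.35] roll -0.06
```

```bash
python3 -m jog '{"translation":[[0,0,0.6],[0,0,1.1],[0,0,1.3],[0,0,1.5],[0,0,1.6],[0,0,1.6]],"roll":[0,0,0,0,0,0],"fingers":[1,1,1,1,1,1]}'|grep -E "pos|^force"; python3 -m jog '{"translation":[[0,0,0.2],[0,0,0.4],[0,0,0.5],[0,0,0.5]],"roll":[0,0,0,0],"fingers":[1,1,1,1]}'|grep -E "pos|^force"
```

```text
tool_pos: [487.6, -256.8, 107.8]
force: [0.6, -0.7, -1.9]
tool_pos: [487.7, -256.7, 103.1]
force: [0.0, 0.5, -1.9]
```

```bash
python3 -m jog '{"translation":[[0,0,0.3],[0,0,0.6],[0,0,0.8],[0,0,0.9],[0,0,0.9]],"roll":[0,0,0,0,0],"fingers":[1,1,1,1,1]}'|grep -E "pos|^force"; python3 -m jog '{"translation":[[0,0,0.1],[0,0,0.2],[0,0,0.2]],"roll":[0,0,0],"fingers":[1,1,1]}'|grep -E "pos|^force"
```

```text
tool_pos: [487.7, -256.7, 93.9]
force: [0.1, -1.0, -2.0]
tool_pos: [487.8, -256.8, 92.2]
force: [0.5, -0.6, -2.2]
```

```bash
python3 -m jog '{"translation":[[0,0,0.1],[0,0,0.2],[0,0,0.2]],"roll":[0,0,0],"fingers":[1,1,1]}'|grep -E "pos|^force";python3 -m jog '{"translation":[[0,0,0.1],[0,0,0.2],[0,0,0.2]],"roll":[0,0,0],"fingers":[1,1,1]}'|grep -E "pos|^force"
```

```text
tool_pos: [487.8, -256.8, 90.1]
force: [-0.1, -0.2, -2.2]
tool_pos: [487.8, -256.8, 88.1]
force: [0.2, 0.9, -1.0]
```

```bash
python3 -m jog '{"translation":[[0,0,0.2],[0,0,0.4],[0,0,0.6],[0,0,0.8],[0,0,0.8]],"roll":[0,0,0,0,0],"fingers":[1,1,1,1,1]}'|grep -E "pos|^force"
```

```text
tool_pos: [487.6, -256.7, 79.8]
force: [0.4, -0.1, -2.2]
```

```bash
python3 -m jog '{"translation":[[0,0,0.2],[0,0,0.4],[0,0,0.6],[0,0,0.8],[0,0,0.8],[0,0,0.8],[0,0,0.8]],"roll":[0,0,0,0,0,0,0],"fingers":[1,1,1,1,1,1,1]}'|grep -E "pos|^force"
```

```text
tool_pos: [487.9, -256.9, 72.3]
force: [0.0, 0.3, -0.5]
```

Bush 1 takes the gauge right down, so it is the good one. I'll hold briefly, withdraw and return the gauge.

```bash
python3 -m jog '{"translation":[[0,0,0.1],[0,0,0.1],[0,0,0.1]],"roll":[0,0,0],"fingers":[1,1,1]}'|grep -E "pos|^force"; python3 -m jog '{"translation":[[0,0,-1],[0,0,-2.5],[0,0,-5],[0,0,-8],[0,0,-9],[0,0,-9]],"roll":[0,0,0,0,0,0],"fingers":[1,1,1,1,1,1]}'|grep -E "pos|^force";python3 -c "
from h import *
delta([478.6,-26.2,130],71)"
```

```text
tool_pos: [487.9, -256.8, 71.3]
force: [-0.7, -0.0, -1.9]
tool_pos: [490.2, -258.3, 165.0]
force: [1.1, -0.6, -1.7]
t 17.4 pos [ 490.2 -258.3  165. ] yaw 70.95 tilt 0.46 F [ 1.08 -0.56 -1.75] shift cm [21.57 -8.69  3.4 ] roll -0.05
```

```bash
python3 -m jog '{"translation":[[3.5,-1.4,0],[7,-2.8,0],[10.5,-4.2,0],[14,-5.6,0],[17.5,-7,0],[20,-8.1,0],[21.6,-8.6,0],[21.6,-8.6,0]],"roll":[0,0,0,0,0,0,0,0],"fingers":[1,1,1,1,1,1,1,1]}'|grep -E "pos|^force";python3 -m jog '{"translation":[[0,0,1.5],[0,0,2.5],[0,0,2.5],[0,0,2.5]],"roll":[0,0,0,0],"fingers":[1,1,1,1]}'|grep -E "pos|^force"; python3 -c "
from h import *
delta([478.6,-26.2,118],71)"
```

```text
tool_pos: [475.2, -21.2, 160.0]
force: [0.4, 0.2, -2.5]
tool_pos: [476.0, -25.1, 135.2]
force: [0.9, -0.2, -1.4]
t 18.4 pos [476.  -25.1 135.2] yaw 70.93 tilt 0.17 F [ 0.95 -0.22 -1.41] shift cm [-0.02  0.28  1.72] roll -0.07
```

```bash
python3 -m jog '{"translation":[[0,0.2,0.8],[0,0.2,1.5],[0,0.2,1.9],[0,0.2,1.9],[0,0.2,1.9]],"roll":[0,0,0,0,0],"fingers":[1,1,1,1,1]}'|grep -E "pos|^force"; python3 -c "
from h import *
delta([478.6,-26.2,69.5],71)"
```

```text
tool_pos: [478.6, -25.4, 116.9]
force: [0.7, -0.5, -2.4]
t 18.82 pos [478.6 -25.4 116.9] yaw 70.94 tilt 0.06 F [ 0.71 -0.51 -2.39] shift cm [-0.08  0.03  4.74] roll -0.06
```

```bash
python3 -m jog '{"translation":[[0,0,0.5],[0,0,1],[0,0,1.2],[0,0,1.2]],"roll":[0,0,0,0],"fingers":[1,1,1,1]}'|grep -E "pos|^force";python3 -m jog '{"translation":[[0,0,1],[0,0,2],[0,0,2.6],[0,0,3],[0,0,3.2],[0,0,3.4],[0,0,3.4]],"roll":[0,0,0,0,0,0,0],"fingers":[1,1,1,1,1,1,1]}'|grep -E "pos|^force"
```

```text
tool_pos: [478.4, -25.1, 104.7]
force: [0.6, -0.4, -2.1]
tool_pos: [478.8, -25.3, 71.2]
force: [-1.0, -0.4, -1.8]
```

```bash
python3 -m jog '{"translation":[[0,0,0.1],[0,0,0.2],[0,0,0.2]],"roll":[0,0,0],"fingers":[1,1,1]}'|grep -E "pos|^force";python3 -m jog '{"translation":[[0,0,0],[0,0,0],[0,0,0],[0,0,0],[0,0,0],[0,0,0],[0,0,0]],"roll":[0,0,0,0,0,0,0],"fingers":[0,0,0,0,0,0,0]}'
```

```text
tool_pos: [478.8, -25.3, 69.3]
force: [-1.0, -0.7, -2.3]
clock: 20.57
tool_pos: [479.1, -25.3, 69.4]
eef_rot: [0.814, 0.58, 0.0, 0.0]
force: [-0.2, -0.1, 1.0]
grip_width: 1.001
gripper_force: 0.0
```

```bash
python3 -m jog '{"translation":[[0,0,-2],[0,0,-5],[0,0,-9],[0,0,-12],[0,0,-12]],"roll":[0,0,0,0,0],"fingers":[0,0,0,0,0]}'|grep -E "pos|^force"; python3 - <<'E'
from h import *
delta([660,-190,200],71)
w=cam("wrist");save(w,"w7")
t=cam("top")
w2=cam("side")
np.set_printoptions(precision=1,suppress=True)
print(proj(w2,[477.7,-25.5,113]),proj(w,[477.7,-25.5,113]))
E
```

```text
tool_pos: [483.4, -25.8, 195.4]
force: [1.1, 0.2, -0.4]
t 20.98 pos [483.4 -25.8 195.4] yaw 70.96 tilt 0.71 F [ 1.11  0.24 -0.37] shift cm [-9.76 22.05 -0.21] roll -0.04
(np.float64(286.9805784510424), np.float64(219.0883932872791)) (np.float64(272.79523883547165), np.float64(222.33887877605827))
```

```bash
python3 -m jog '{"translation":[[-1.8,3.7,0],[-3.6,7.3,0],[-5.4,11,0],[-7.2,14.6,0],[-9,18.3,0],[-10.8,22,0],[-11.5,23.1,0],[-11.5,23.1,0]],"roll":[-4,-8,-12,-16,-19,-19,-19,-19],"fingers":[0,0,0,0,0,0,0,0]}'|grep -E "pos|^force"; python3 -m jog '{"translation":[[0,0,0],[0,0,0]],"roll":[0,0],"fingers":[0,0]}'|grep pos; python3 - <<'E'
from h import *
import pickle
delta([664,-150,200],90)
w=cam("wrist");pickle.dump(w,open("w8.pkl","wb"))
print(proj(w,[664.6,-153,60]),proj(w,[661.6,-84,66]))
E
python3 -m jog '{"translation":[[2.5,0,0],[5,0,0],[6,0,0],[6,0,0],[6,0,0]],"roll":[0,0,0,0,0],"fingers":[0,0,0,0,0]}'|grep pos;  python3 - <<'E'
from h import *
import pickle
delta([664,-150,200],90)
w=cam("wrist");pickle.dump(w,open("w9.pkl","wb"))
u=pickle.load(open("w8.pkl","rb"))
I=[]
for c in(u,w):
    a,b=[int(x) for x in proj(c,[663,-130,40])];a0,b0=min(max(a-65,0),430),min(max(b-80,0),260);print(a0,b0)
    I.append(cv2.resize(c["img"][b0:b0+160,a0:a0+130],None,fx=3,fy=3,interpolation=cv2.INTER_CUBIC))
cv2.imwrite("pics/l1.png",np.hstack(I)[:,:,::-1])
E
```

```text
tool_pos: [661.1, -212.5, 185.5]
force: [0.9, -0.2, 0.5]
tool_pos: [657.9, -208.1, 187.2]
t 21.97 pos [ 657.9 -208.1  187.2] yaw 89.96 tilt 0.29 F [ 0.1  -0.17  0.  ] shift cm [ 5.81  0.6  -1.27] roll -0.04
(np.float64(289.59568761374265), np.float64(143.57106678885253)) (np.float64(286.45954260192), np.float64(53.26432139319988))
tool_pos: [659.3, -148.5, 189.8]
t 22.43 pos [ 659.3 -148.5  189.8] yaw 90.09 tilt 0.05 F [-0.15 -0.39 -0.68] shift cm [-0.15  0.47 -1.02] roll 0.09
222 36
220 100
```

View pics/l1.png

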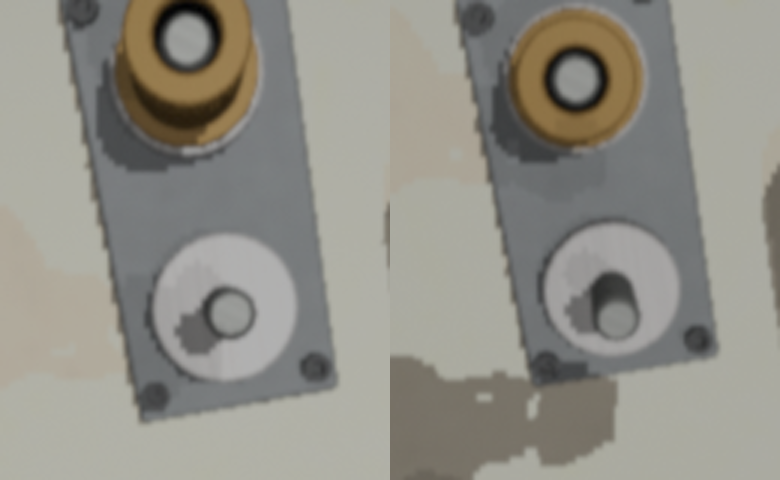

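The crops show the worn bush with its post, and the bare post with its round shoulder. The bare post's top is at full pixels (298.8,140.2) and (295.5,206.5), and the shoulder disc's centre is at (296.5,138.2) and (293.5,195.8).

```bash
python3 - <<'E'
from h import *
import pickle
np.set_printoptions(precision=2,suppress=True)
a,b=[pickle.load(open(f"w{i}.pkl","rb")) for i in(8,9)]
print("post top",tri([ray(a,298.8,140.2),ray(b,295.5,206.5)]),plane(a,298.8,140.2,60),plane(b,295.5,206.5,60))
print("shoulder",tri([ray(a,296.5,138.2),ray(b,293.5,195.8)]),plane(a,296.5,138.2,20),plane(b,293.5,195.8,20))
delta([488,-257,130],90)
E
```

```text
post top (array([ 672.44, -150.17,   60.45]), [np.float64(0.0024049800957271937), np.float64(0.002404980095627037)]) [ 672.46 -150.19   60.  ] [ 672.47 -150.29   60.  ]
shoulder (array([ 672.34, -150.11,   16.46]), [np.float64(0.03841251215837235), np.float64(0.0384125121588299)]) [ 672.23 -149.99   20.  ] [ 672.16 -149.31   20.  ]
t 22.48 pos [ 659.6 -149.4  189.7] yaw 90.03 tilt 0.07 F [0.83 0.52 0.08] shift cm [-10.75 -17.17   5.98] roll 0.03
```

```bash
python3 -m jog '{"translation":[[-1.8,-2.9,0],[-3.6,-5.8,0],[-5.4,-8.7,0],[-7.2,-11.6,1],[-9,-14.4,3],[-10.7,-17.2,5],[-10.7,-17.2,7],[-10.7,-17.2,8]],"roll":[0,0,0,0,0,0,0,0],"fingers":[0,0,0,0,0,0,0,0]}'|grep -E "pos|^force"; python3 -m jog '{"translation":[[0,0,0],[0,0,0],[0,0,0]],"roll":[0,0,0],"fingers":[0,0,0]}'|grep pos; python3 -c "
from h import *
delta([488.2,-257,24],90)
w=cam('wrist');save(w,'w10');print(proj(w,[488.2,-257,52]))"
```

```text
tool_pos: [484.6, -257.6, 107.6]
force: [0.4, 0.7, -1.2]
tool_pos: [489.5, -256.8, 110.3]
t 23.4 pos [ 489.5 -256.8  110.3] yaw 89.99 tilt 0.14 F [ 0.12 -0.19 -0.46] shift cm [-0.01 -0.14  8.63] roll -0.01
(np.float64(279.1915081356511), np.float64(230.61778234828807))
```

```bash
python3 -m jog '{"translation":[[0,-0.1,3],[0,-0.1,6],[0,-0.1,7.8],[0,-0.1,8.6],[0,-0.1,8.6],[0,-0.1,8.6]],"roll":[0,0,0,0,0,0],"fingers":[0,0,0,0,0,0]}'|grep -E "pos|^force"; python3 -m jog '{"translation":[[0,0,0],[0,0,0],[0,0,0],[0,0,0],[0,0,0],[0,0,0],[0,0,0]],"roll":[0,0,0,0,0,0,0],"fingers":[1,1,1,1,1,1,1]}' 40
```

```text
tool_pos: [487.8, -256.3, 23.9]
force: [0.3, -1.5, 1.0]
clock: 24.53
tool_pos: [487.1, -256.5, 24.2]
eef_rot: [0.707, 0.707, 0.0, 0.001]
force: [-0.4, -0.7, 6.2]
grip_width: 0.384
gripper_force: 42.5
```

```bash
python3 -m jog '{"translation":[[0,0,-1],[0,0,-3],[0,0,-6],[0,0,-9],[0,0,-10.5],[0,0,-10.5],[0,0,-10.5]],"roll":[0,0,0,0,0,0,0],"fingers":[1,1,1,1,1,1,1]}'; python3 - <<'E'
from h import *
delta([672.4,-150.1,128],90)
s=env.observe();w=cam("wrist");z=s["tool_pos"][2]+27.8
u,v=proj(w,[s["tool_pos"][0],s["tool_pos"][1],z]);print(u,v)
u0,v0=int(u)-80,int(v)-80
i=w["img"][v0:v0+160,u0:u0+160]
cv2.imwrite("pics/h1.png",cv2.resize(i,None,fx=3,fy=3,interpolation=cv2.INTER_CUBIC)[:,:,::-1]);print(u0,v0)
K=4;b=cv2.resize(i,None,fx=K,fy=K,interpolation=cv2.INTER_CUBIC)
m=cv2.inRange(cv2.cvtColor(b,cv2.COLOR_RGB2HSV),(8,70,50),(25,255,255))
cs,h=cv2.findContours(m,cv2.RETR_CCOMP,cv2.CHAIN_APPROX_NONE)
for k,hh in zip(cs,h[0]):
    if hh[3]>=0 and cv2.contourArea(k)>300:
        e=cv2.fitEllipse(cv2.convexHull(k));p=(np.array(e[0])+.5)/K-.5+[u0,v0];print(p,np.array(e[1])/K,plane(w,*p,z)-s["tool_pos"])
E
```

```text
clock: 25.12
tool_pos: [487.0, -256.4, 129.2]
eef_rot: [0.707, 0.707, 0.0, 0.001]
force: [0.3, -0.2, -2.6]
grip_width: 0.383
gripper_force: 41.9
t 25.12 pos [ 487.  -256.4  129.2] yaw 89.95 tilt 0.11 F [ 0.3  -0.2  -2.59] shift cm [10.65 18.53  0.14] roll -0.05
281.2604792605229 297.73606476911516
201 217
[281.36364746 294.14798737] [35.18811035 41.91411591] [ 0.04564391  1.70188865 27.8       ]
```

View pics/h1.png

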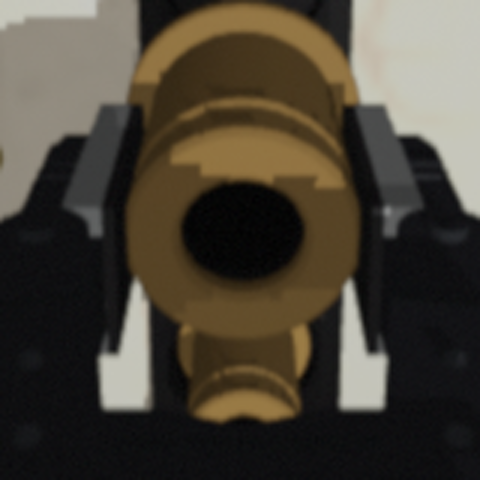

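```bash
python3 -m jog '{"translation":[[1.5,2.7,0],[3.3,5.8,0],[5.1,8.9,0],[6.9,12,0],[8.7,15.2,0],[10,17.6,0],[10.55,18.5,0],[10.55,18.5,0]],"roll":[0,0,0,0,0,0,0,0],"fingers":[1,1,1,1,1,1,1,1]}'|grep -E "pos|^force"; python3 -m jog '{"translation":[[0,0,0],[0,0,1],[0,0,2],[0,0,2],[0,0,2]],"roll":[0,0,0,0,0],"fingers":[1,1,1,1,1]}'|grep pos; python3 -c "
from h import *
delta([672.4,-151.1,82],90)
w=cam('wrist');save(w,'w11')"
```

```text
tool_pos: [672.8, -148.8, 125.5]
force: [0.1, 0.2, -1.8]
tool_pos: [669.6, -151.4, 106.8]
t 26.25 pos [ 669.6 -151.4  106.8] yaw 89.88 tilt 0.21 F [ 0.19 -0.57 -1.45] shift cm [0.03 0.29 2.48] roll -0.12
```

```bash
python3 -m jog '{"translation":[[0,0.2,0.7],[0,0.2,1.5],[0,0.2,2],[0,0.2,2],[0,0.2,2]],"roll":[0,0,0,0,0],"fingers":[1,1,1,1,1]}'|grep -E "pos|^force";  python3 -c "
from h import *
delta([672.4,-151.1,80],90)
env.capture('wrist');delta([672.4,-151.1,80],90)"
```

```text
tool_pos: [673.3, -150.7, 87.5]
force: [-0.5, -0.1, -1.9]
t 26.72 pos [ 673.3 -150.7   87.5] yaw 89.95 tilt 0.09 F [-0.54 -0.07 -1.94] shift cm [-0.04 -0.09  0.75] roll -0.05
t 26.77 pos [ 673.7 -150.8   87.9] yaw 89.96 tilt 0.04 F [-0.4  -1.09 -0.41] shift cm [-0.03 -0.13  0.8 ] roll -0.04
```

```bash
python3 -m jog '{"translation":[[0,-0.1,0.4],[0,-0.1,0.7],[0,-0.1,0.8],[0,-0.1,0.8]],"roll":[0,0,0,0],"fingers":[1,1,1,1]}'|grep -E "pos|^force"; python3 -m jog '{"translation":[[0,0,0.1],[0,0,0.2],[0,0,0.2]],"roll":[0,0,0],"fingers":[1,1,1]}'|grep -E "pos|^force"
```

```text
tool_pos: [672.5, -150.7, 79.9]
force: [0.6, 0.1, -1.5]
tool_pos: [672.8, -150.9, 78.2]
force: [0.5, 0.6, -2.1]
```

```bash
python3 -m jog '{"translation":[[0,0,0.1],[0,0,0.2],[0,0,0.2]],"roll":[0,0,0],"fingers":[1,1,1]}'|grep -E "pos|^force"
```

```text
tool_pos: [672.7, -150.8, 76.1]
force: [-0.2, 0.1, -1.2]
```

```bash
python3 -m jog '{"translation":[[0,0,0.1],[0,0,0.1],[0,0,0.1]],"roll":[0,0,0],"fingers":[1,1,1]}'|grep -E "pos|^force"
```

```text
tool_pos: [672.8, -150.9, 75.2]
force: [-0.3, -0.5, -1.7]
```

```bash
python3 -m jog '{"translation":[[0,0,0.1],[0,0,0.2],[0,0,0.2]],"roll":[0,0,0],"fingers":[1,1,1]}'|grep -E "pos|^force"
```

```text
tool_pos: [672.6, -150.8, 73.0]
force: [-0.7, 0.2, -1.4]
```

```bash
python3 -m jog '{"translation":[[0,0,0.1],[0,0,0.2],[0,0,0.2]],"roll":[0,0,0],"fingers":[1,1,1]}'|grep -E "pos|^force"
```

```text
tool_pos: [672.7, -150.8, 71.0]
force: [-1.1, -0.1, -1.8]
```

```bash
python3 -m jog '{"translation":[[0,0,0.1],[0,0,0.2],[0,0,0.3],[0,0,0.3]],"roll":[0,0,0,0],"fingers":[1,1,1,1]}'|grep -E "pos|^force"
```

```text
tool_pos: [672.6, -150.8, 68.0]
force: [0.4, 0.1, -2.7]
```

```bash
python3 -m jog '{"translation":[[0,0,0.2],[0,0,0.4],[0,0,0.6],[0,0,0.8],[0,0,1],[0,0,1.2],[0,0,1.2]],"roll":[0,0,0,0,0,0,0],"fingers":[1,1,1,1,1,1,1]}'|grep -E "pos|^force"
```

```text
tool_pos: [672.5, -150.8, 55.7]
force: [-0.1, 0.4, -2.1]
```

```bash
python3 -m jog '{"translation":[[0,0,0.2],[0,0,0.4],[0,0,0.6],[0,0,0.8],[0,0,1],[0,0,1.2],[0,0,1.2]],"roll":[0,0,0,0,0,0,0],"fingers":[1,1,1,1,1,1,1]}'|grep -E "pos|^force"
```

```text
tool_pos: [672.5, -150.8, 43.7]
force: [-0.0, 0.2, -1.4]
```

```bash
python3 -m jog '{"translation":[[0,0,0.1],[0,0,0.2],[0,0,0.3],[0,0,0.3]],"roll":[0,0,0,0],"fingers":[1,1,1,1]}'|grep -E "pos|^force"
```

```text
tool_pos: [672.8, -150.8, 41.1]
force: [-0.4, -0.1, -2.2]
```

```bash
python3 -m jog '{"translation":[[0,0,0.1],[0,0,0.2],[0,0,0.2]],"roll":[0,0,0],"fingers":[1,1,1]}'|grep -E "pos|^force"
```

```text
tool_pos: [672.8, -150.8, 39.1]
force: [-0.1, 0.4, -0.6]
```

Now within about 1 mm of the shoulder. I'll release and look.

```bash
python3 -m jog '{"translation":[[0,0,0],[0,0,0],[0,0,0],[0,0,0],[0,0,0],[0,0,0],[0,0,0]],"roll":[0,0,0,0,0,0,0],"fingers":[0,0,0,0,0,0,0]}'|grep -E "pos|^force|width"; python3 -m jog '{"translation":[[0,0,-2],[0,0,-5],[0,0,-9],[0,0,-13],[0,0,-15],[-3,0,-15],[-6,0,-15],[-6,0,-15]],"roll":[0,0,0,0,0,0,0,0],"fingers":[0,0,0,0,0,0,0,0]}'|grep -E "pos|^force";python3 -m jog '{"translation":[[0,0,0],[0,0,0]],"roll":[0,0],"fingers":[0,0]}'|grep -E "pos|^force"; python3 - <<'E'
from h import *
import pickle
np.set_printoptions(precision=1,suppress=True)
w=cam("wrist");s=cam("side");t=cam("top");pickle.dump((w,s,t),open("fin.pkl","wb"))
def crop(c,p,r):
    u,v=[int(a) for a in proj(c,p)];u0,v0=min(max(u-r,0),560-2*r),min(max(v-r,0),420-2*r);print(u0,v0)
    return cv2.resize(c["img"][v0:v0+2*r,u0:u0+2*r],(400,400),interpolation=cv2.INTER_CUBIC)
cv2.imwrite("pics/fin.png",np.hstack([crop(w,[672,-125,50],70),crop(t,[560,-190,30],110)])[:,:,::-1])
E
```

```text
tool_pos: [672.9, -150.9, 39.4]
force: [0.3, -0.5, 0.4]
grip_width: 1.0
tool_pos: [673.2, -216.3, 190.5]
force: [-0.0, -0.5, -0.3]
tool_pos: [672.4, -210.6, 188.9]
force: [0.0, 0.6, -0.4]
210 36
177 68
```

View pics/fin.png

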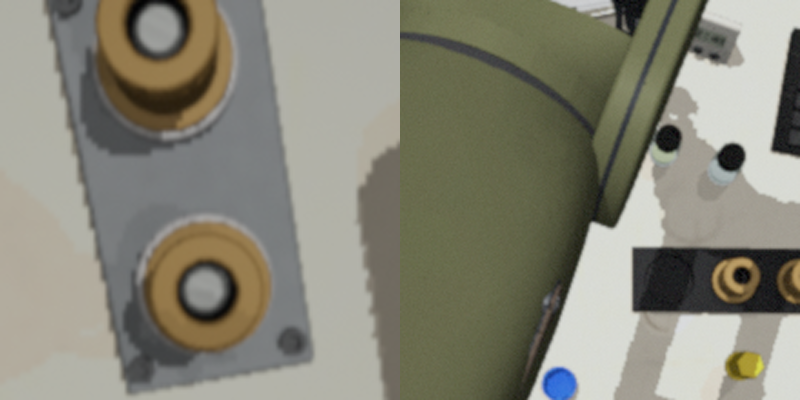

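The placed bush sits on the bare post at crop (207,287), with the post end visible in its bore and its flange on the shoulder, like its neighbour. Bush 2 is in its seat and the left seat is empty.

```bash
python3 -c "
from cell import env
print(env.close_job())"
```

```text
the job is handed in; nothing more can be done
None
```

The job is handed in: bush_1 was the only bush the gauge entered fully (bush_2 and bush_3 stopped at the step), so it is now down on the bare post and released; the gauge was lowered back into its block and released (no close-up of it afterwards), and bush_2 and bush_3 were left in their seats.

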